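# Hold the slide reader's sprung lid at the set pointer for loading

### The arm

A 7-joint arm with a two-finger parallel gripper is mounted at the origin on the work surface. World frame = base frame: x ahead of the robot, y to its left, z up, the work surface at z = 0. Lengths are in m, angles in rad, forces in N, time in s.
With the tool pointing down it reaches from about 0.4 to 0.85 m from the base axis. Payload 4.5 kg.
Tool frame: the origin (TCP) lies where the fingers leave the gripper's body, on its centre line; the fingertips stand 64 mm ahead of it and the grasp point (between the pads) lies 45 mm ahead of it; z points along the fingers, y is the line along which they close (so a half turn about z gives the same grasp; the last joint's range is limited). The gripper opens to 88 mm and grips with 3 to 60 N. Pads are 18 mm wide; open, the fingers measure 123 mm over their backs; the gripper's body (75 mm by 187 mm) begins 45 mm behind the grasp point.
Start: joints at [-1.071, 0.689, -0.195, 1.565, 0.157, 0.902, -0.215], TCP at [0.281, 0.558, 0.303] pointing down, gripper open.
Joint ranges: [-3.01, 3.01], [-0.46, 2.08], [-1.47, 1.51], [0.13, 2.56], [-1, 4.14], [0.04, 2.09], [-2.66, 2.66]. Speed limits (rad/s): [2.57, 2.57, 3.14, 3.14, 3.14, 3.14, 3.14].

### API

Orientations are given as a unit quaternion [x, y, z, w].
In Python, from plant import r gives the robot as it stands.
- The arm moves only by the tool play_rows, never from a script. Its arguments are lists of equal length, an entry for each row: "translation": the shift along the tool's x, y, z in m, a list of three; "delta_rot": the turn, a rotation vector about the tool's x, y, z in degrees, a list of three; "grip": the opening, from -1 (shut) to 1 (fully open). In form: {"translation": [[x, y, z], ...], "delta_rot": [[rx, ry, rz], ...], "grip": [grip, ...]}. A call has 1 to 20 rows; each row shifts and turns the commanded pose from where the row before left it, along the tool's axes as they then stand; what a row does not reach is not made up. A row lasts 1/8 s, in which the tool goes at most 62.5 mm and 10.7 degrees, less where a joint would pass 70% of its speed; a pose out of reach is approached as far as the arm can. A call with a gripper value outside its range is refused whole. The fingers move at their own pace and stop on an object; "squeeze" is the grip in N (left out, the last holds). Time passes only in rows, so rows that do not move let the fingers close. It gives the time, the measured TCP pose, the force, the opening and the grip force at its end, in the units of the state.
- r.get_state(): the state, without advancing time (a new reading comes with each control period).
- r.snapshot(name): name is "scene" or "top" or "wrist"; returns the picture (480x640x3 uint8, blue, green, red); there is no depth.
- r.get_calibration(name): a dict with "intrinsics" (3x3 intrinsics, pixels), "k1" (the pictures are not rectified: a ray, as slopes to the right and down, at radius r is drawn at 1 + k1 r^2 times it, then the intrinsics apply), "eye" and "rotation" of the camera in the world. Camera axes: x right, y up, looking along -z (the intrinsics and any distortion apply to the point x, -y, -z); pixel columns grow to the right and rows downward; lengths in m; the calibration is good to about 2 mm. A picture is of the moment at which its call begins: read the wrist's pose just before it. get_calibration takes no time and is no camera call; for the wrist camera it gives the pose at the moment of the call.
- r.finish_job(): hands the job in; it is judged then, once.
Trained networks look in the newest picture that a camera, given by its name, has taken for a name from the list of things; names that differ only in an ending like _2 or _b are one class to them, and where a whole thing is asked for, a point or a joint stands for the part that bears it (a point fixed in the world has none). Each returns a list of dicts, best first, with "confidence" (0 to 1); they miss things now and then, are a little off and sometimes report something else, mostly with a low value. They report only what shows in the picture. A call takes as long as a camera call. They do not tell look-alikes from the thing itself.
- r.look_for(camera, target): "point" ([x, y, z] in m, in world coordinates, good to about 4 mm: the middle of the surface that is visible of it).
- r.silhouettes(camera, target): "pixels" (480x640 bool, what is visible of it).
The state is a dict: "clock": time; "q": joint angles; "qd": joint speeds; "joint_torque": joint torques, N m; "tool_pos": TCP position; "eef_rot": TCP orientation; "contact_force": force on the tool from outside, world axes, zero at the start; "moment": the same for the moment, N m; "opening": opening from 0.0 (shut) to 1.0 (fully open); "finger_force": force on a finger pad.
Only numpy, scipy, OpenCV 4.12 (cv2) and the standard library are available. Lean on these libraries where they do the work, as an engineer would, in place of code of your own. Each camera call takes 0.05 s, during which the arm holds its last target. There are 200 camera calls.

### The job

I am about to load the slide reader. Stand the flat grey slide case upright on one of its thin edges in the middle of the black rubber mat and let go of it, so that I can draw the slides out; then lift the reader's spring-closed lid by its front tab until it lies in line with the steel set pointer beside it (within about 5 degrees), and finish while still holding it there with the gripper. Do not shift the pointer or the jar, bottle and beaker around the work.

Things in the scene. Friction and masses are not known exactly. Their poses are not given: they have to be found in the camera images.
- case: Slide case: closed flat grey plastic box with a black seam and clasp and a paper label, 92 x 60 x 28 mm, 0.1 to 0.2 kg, loose, at first lying flat on the bench. Origin at its centre; x along the 92 mm length, y along the 60 mm width, z through the 28 mm thickness (up at the start).
- mat: Thin black rubber mat, 120 x 120 x 3 mm, fixed to the bench. Origin at the centre of its underside (bench height, its top is 3 mm higher). The mat and the case may be in either order beside the reader.
- reader: Slide reader: fixed white housing, 220 (x) x 210 (y) x 95 mm high, with a grey lid on top. Origin at the centre of its underside; x points from its front (robot side) to its hinge side, y along the hinge, z up.
- hinge (a point): Point on the lid's hinge line, in the middle of the reader's width, 100 mm behind the reader's centre and 102 mm above the bench. The hinge line is parallel to the reader's y axis. The pointer turns about the same line.
- lid (a joint): Lid angle in rad: 0 shut (level), grows as the front rises, to 1.3. The lid (0.3 kg) is a plate 200 x 210 x 13 mm; a spring hinge pulls it shut all the time: it takes about 4 N up at the tab to start and 7 N at 0.8 rad. It falls shut if let go.
- tab (a point): Centre of the lid's black front tab, jutting 34 mm forward from the middle of the lid's front edge: 30 mm wide (y), 14 mm thick (z). This point is 222 mm from the hinge line, 102 mm above the bench when shut. Free air beside, above and below it (it overhangs the housing's front). Axes are the lid's: x towards the hinge, y along the hinge, z out of its top.
- pointer (a joint): Angle in rad of the set pointer, on the same scale as the lid's angle: the lid must be brought to this value. Set between 0.45 and 0.85 before the start; stiff, to be left as it is.
- pointer_tip (a point): Black end of the set pointer: a slim steel bar 200 mm long, 6 mm wide, pivoted on the hinge line beside the lid on the reader's -y side (116 mm from its middle), standing up at the set angle over a curved steel rail. This point is 200 mm from the hinge line; x along the bar towards the hinge.
- stain_jar: Bystander: small amber glass jar, 48 mm across, 62 mm tall; origin under its centre.
- oil_bottle: Bystander: small white bottle, 36 mm across, 70 mm tall; origin under its centre.
- beaker: Bystander: glass beaker, 60 mm across, 75 mm tall; origin under its centre.
Mind the look-alikes: they are no part of the job. There is more than one size of the mat; the one meant has the size given above.

How it is judged:
By the outcome, as a careful person would: the job done as asked, in the order asked, and still so for the second after the job is handed in, while the arm keeps its last pose, push and grip.
It also fails if it takes over 67 s, if anything falls off the work surface, if the arm or the gripper's body presses on something with over 40 N, if the wrist force passes 120 N, or if a joint passes its speed limit or range.

## Working session

There is one attempt and no reset: what is moved stays moved. The work goes in short steps, Python scripts to look and compute and a tool call to move; the robot and the scene stay as the last step left them, time stands still between calls to the robot, and variables do not carry over. Pictures are saved under pics/ and viewed, at most 10 in all, crops included, and the job is handed in when it is done.

Besides the shell and the picture viewer there is one more tool, called after "Emit:" as a command line: name --argument value ..., lists and objects as JSON in quotes. play_rows: Moves the arm, as the interface text tells. Its arguments: {"type":"object","properties":{"translation":{"type":"array","items":{"type":"array","items":{"type":"number"}}},"delta_rot":{"type":"array","items":{"type":"array","items":{"type":"number"}}},"grip":{"type":"array","items":{"type":"number"}},"squeeze":{"type":"number"}},"required":["translation","delta_rot","grip"]}

```bash
mkdir -p pics; ls
cat > h.py <<'E'
import numpy as np, cv2
from plant import r
from scipy.spatial.transform import Rotation as R
def ray(cam,px,c=None):
    c=c or r.get_calibration(cam); K=np.array(c["intrinsics"]); k=c["k1"]
    u=np.linalg.solve(K,np.array([px[0],px[1],1.]))[:2]; s=u.copy()
    for _ in range(30): s=u/(1+k*(s@s))
    Rm=np.array(c["rotation"]); Rm=Rm if Rm.shape==(3,3) else R.from_quat(Rm).as_matrix()
    return np.array(c["eye"]),Rm@np.array([s[0],-s[1],-1.])
def atz(cam,px,z,c=None):
    e,d=ray(cam,px,c); return e+d*(z-e[2])/d[2]
def proj(cam,P,c=None):
    c=c or r.get_calibration(cam);Rm=np.array(c["rotation"]); Rm=Rm if Rm.shape==(3,3) else R.from_quat(Rm).as_matrix()
    p=Rm.T@(np.array(P)-np.array(c["eye"])); s=np.array([p[0],-p[1]])/-p[2]; s=s*(1+c["k1"]*(s@s))
    return (np.array(c["intrinsics"])@np.array([s[0],s[1],1]))[:2]
E
python3 - <<'E'
from h import *
np.set_printoptions(precision=4,suppress=True)
s=r.get_state();print(s["clock"],s["tool_pos"],s["eef_rot"],s["opening"])
for c in ["scene","top"]:
    cv2.imwrite(f"pics/{c}0.png",r.snapshot(c))
    k=r.get_calibration(c);print(c,k["eye"])
    for t in ["case","mat","reader","lid","tab","pointer","pointer_tip","stain_jar","oil_bottle","beaker"]:
        print(t,[(np.round(d["point"],3).tolist(),round(d["confidence"],2),proj(c,d["point"]).round().tolist()) for d in r.look_for(c,t)][:3])
E
```

```text
pics
0.0 [0.2805 0.5579 0.3019] [ 0.2308  0.973  -0.0009 -0.0001] 0.9987462965271519
scene [1.3993 0.1297 0.6656]
case [([0.52, -0.335, 0.027], 0.82, [163.0, 242.0])]
mat [([0.245, -0.273, -0.001], 0.65, [219.0, 200.0]), ([0.55, -0.168, 0.004], 0.57, [225.0, 261.0])]
reader [([0.675, 0.227, 0.105], 0.74, [393.0, 272.0])]
lid [([0.617, 0.232, 0.11], 0.63, [394.0, 254.0])]
tab [([0.616, 0.234, 0.112], 0.73, [395.0, 253.0])]
pointer [([0.615, 0.119, 0.159], 0.86, [343.0, 231.0])]
pointer_tip [([0.61, 0.114, 0.16], 0.68, [341.0, 229.0]), ([0.68, 0.228, 0.108], 0.68, [393.0, 273.0])]
stain_jar [([0.769, -0.115, 0.043], 0.82, [220.0, 312.0])]
oil_bottle [([0.749, -0.284, 0.039], 0.75, [143.0, 300.0])]
beaker [([0.366, 0.43, 0.056], 0.87, [462.0, 221.0])]
top [0.2817 0.0661 1.4564]
case [([0.494, -0.342, 0.026], 0.63, [461.0, 238.0])]
mat [([0.382, -0.12, 0.002], 0.86, [380.0, 283.0]), ([0.549, -0.165, -0.001], 0.81, [394.0, 221.0]), ([0.233, -0.279, 0.004], 0.64, [441.0, 337.0])]
reader [([0.588, 0.226, 0.111], 0.59, [245.0, 200.0])]
lid [([0.591, 0.228, 0.11], 0.89, [244.0, 199.0])]
tab [([0.585, 0.237, 0.104], 0.72, [241.0, 202.0])]
pointer [([0.598, 0.109, 0.168], 0.63, [290.0, 190.0])]
pointer_tip [([0.596, 0.111, 0.17], 0.63, [290.0, 191.0])]
stain_jar [([0.749, -0.114, 0.064], 0.55, [375.0, 144.0])]
oil_bottle [([0.731, -0.278, 0.05], 0.44, [434.0, 151.0])]
beaker [([0.351, 0.448, 0.034], 0.63, [164.0, 297.0])]
```

```bash
python3 -c "
import cv2
a=cv2.imread('pics/top0.png');cv2.imwrite('pics/top0c.png',cv2.resize(a[100:380,120:500],(800,589),interpolation=cv2.INTER_CUBIC))"
```

```text
(no output)
```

View pics/top0c.png

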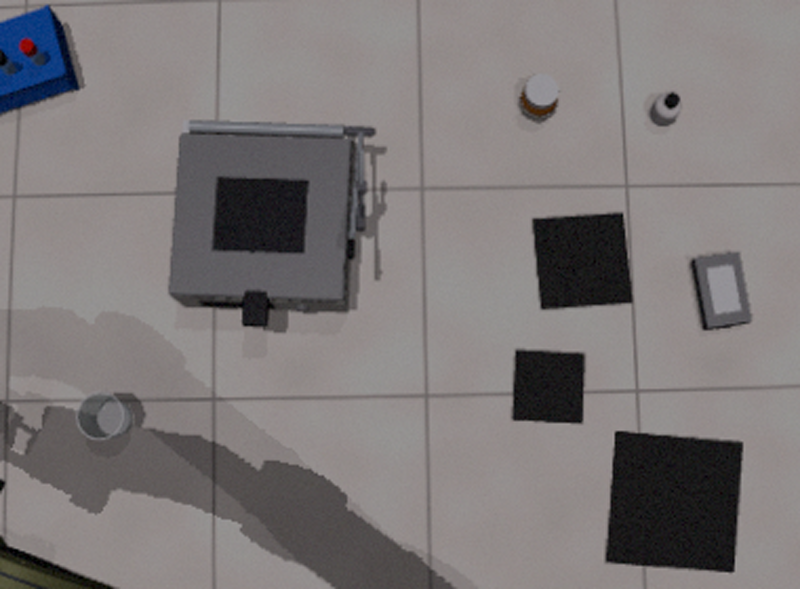

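View pics/scene0.png

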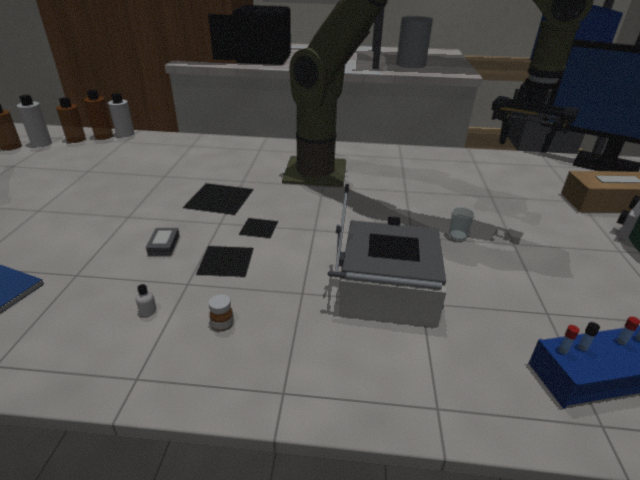

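The top crop shows the reader (170–360, 120–325), the tab at (255, 308), the pointer along its right side at about (355, 180–255), and the case at (720, 290). There are three black squares, at (582, 260), (549, 386) and (675, 502), so I'll measure each one.

Run:
```python
from h import *
np.set_printoptions(precision=4,suppress=True)
im=cv2.imread("pics/top0.png")
r.snapshot("top")
def rect(mask,z,cam="top"):
    n,l,st,ce=cv2.connectedComponentsWithStats(mask.astype(np.uint8))
    i=1+np.argmax(st[1:,4]); cs=cv2.findContours((l==i).astype(np.uint8),0,2)[0][0][:,0,:]
    P=np.array([atz(cam,p,z)[:2] for p in cs])*1000
    c,s,a=cv2.minAreaRect(P.astype(np.float32)); b=cv2.boxPoints((c,s,a))
    return st[i,4],np.round(c,1),np.round(s,1),round(a,1)
for t,z in [("mat",.003),("case",.028),("lid",.108),("pointer",.17)]:
    for d in r.silhouettes("top",t)[:4]: print(t,round(d["confidence"],2),*rect(d["pixels"],z))
# dark threshold mats
g=cv2.cvtColor(im,6)
for (x,y) in [(394,221),(380,283),(441,337)]:
    m=np.zeros_like(g);m[y-40:y+40,x-40:x+40]=(g[y-40:y+40,x-40:x+40]<60);print("thr",*rect(m,.003))
for c in ["top","scene"]:
    r.snapshot(c)
    for t in ["pointer","pointer_tip","tab"]:
        for d in r.silhouettes(c,t)[:2]:
            m=d["pixels"];ys,xs=np.nonzero(m);print(c,t,round(d["confidence"],2),len(xs),xs.min(),xs.max(),ys.min(),ys.max(),xs.mean(),ys.mean())
a=cv2.imread('pics/scene0.png')[165:295,150:420]
b=cv2.resize(im[205:255,360:500],(800,286),interpolation=cv2.INTER_CUBIC)
cv2.imwrite('pics/crop1.png',np.vstack([cv2.resize(cv2.imread('pics/scene0.png')[175:290,310:460],(400,307),interpolation=2),cv2.resize(im[150:265,190:340],(400,307),interpolation=2)]).reshape(2,307,400,3).transpose(1,0,2,3).reshape(307,800,3)) 
c=cv2.imread('pics/crop1.png');cv2.imwrite('pics/crop1.png',np.vstack([c,b]))
```

```text
mat 0.86 3773 [ 230.5 -277.1] [166.7 166.6] 82.6
mat 0.8 1093 [ 381.2 -120.7] [88.8 90. ] 85.6
mat 0.7 1781 [ 541.6 -171.1] [117.4 117.6] 3.0
mat 0.39 7017 [598.9 243.2] [230.8 267.7] 86.6
case 0.91 886 [ 496.1 -344. ] [97.1 71. ] 7.1
case 0.18 6972 [593.6 239.6] [222.2 263.5] 87.0
lid 0.97 6987 [575.7 230. ] [211.9 252. ] 88.1
lid 0.55 489 [346.7 413.9] [68.5 51.9] 89.7
pointer 0.73 74 [584.2 110.5] [13.1 51.9] 84.4
pointer 0.69 767 [ 471.9 -303.7] [81.5 60.1] 7.1
pointer 0.45 1860 [ 511.2 -142.4] [108.2 107.4] 4.9
thr 1829 [ 541.1 -171. ] [117.3 118.8] 3.3
thr 1077 [ 379.9 -120.7] [85.9 88. ] 87.7
thr 3747 [ 230.2 -276.5] [164.8 164.2] 83.1
top pointer 0.51 97 285 293 187 221 288.0618556701031 203.95876288659792
top pointer_tip 0.64 154 285 294 163 222 288.7142857142857 196.52597402597402
top tab 0.56 7090 200 287 157 255 243.91861777150916 201.21748942172073
scene pointer 0.79 284 335 348 184 271 341.0492957746479 229.15845070422534
scene pointer_tip 0.82 259 335 348 185 270 341.55598455598454 225.66409266409266
scene tab 0.66 5859 343 445 217 289 394.1549752517494 254.29390681003585
```

View pics/crop1.png

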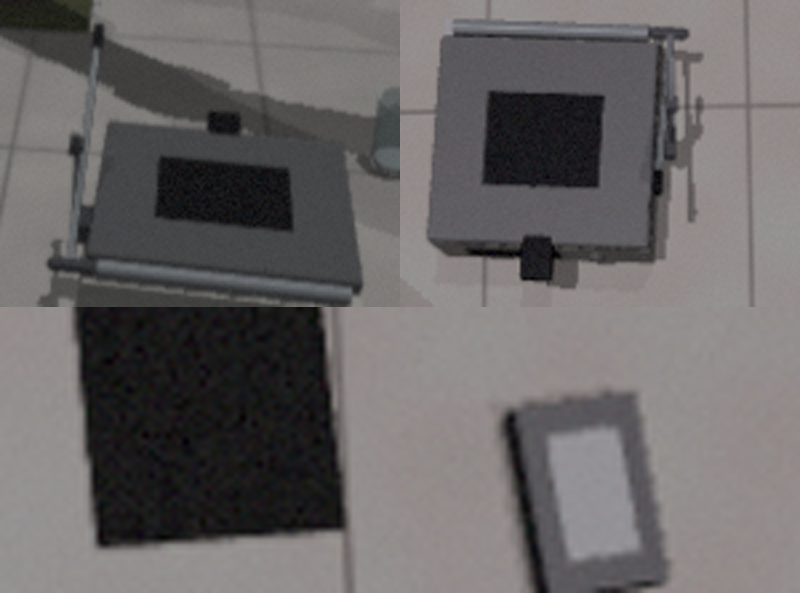

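Measured sides are 88 mm for the square at (549, 386), 165 mm at (675, 502) and 118 mm at (582, 260). The last one, centred near (0.541, -0.171), is the 120 mm mat. The crop confirms a single case at about (0.498, -0.348), yaw about 7°. I'll travel to above the case now.

```bash
cat >> h.py <<'E'
np.set_printoptions(precision=4,suppress=True)
def tool(): 
    s=r.get_state(); return np.array(s["tool_pos"]),R.from_quat(s["eef_rot"])
def frame(yaw,tilt):
    """tool y at yaw+90 deg (heading yaw = tool's tilt plane); tilt>0: z leans toward heading, tool x away -heading when down"""
    c,s=np.cos(np.radians(yaw)),np.sin(np.radians(yaw)); t=np.radians(tilt)
    h=np.array([c,s,0]);y=np.array([-s,c,0]);z=np.sin(t)*h-np.cos(t)*np.array([0,0,1]);return R.from_matrix(np.c_[np.cross(y,z),y,z])
def plan(grasp,Rt,back=.045,p=None,q=None):
    if p is None: p,q=tool()
    tgt=np.array(grasp)-back*Rt.as_matrix()[:,2]
    print("TCP target",tgt,"shift(now axes)",q.inv().apply(tgt-p)*1000,"shift(target axes)",Rt.inv().apply(tgt-p)*1000,"rot",(q.inv()*Rt).as_rotvec(degrees=True))
E
python3 - <<'E'
from h import *
plan([.478,-.3505,.205],frame(7.1,0));plan([.478,-.3505,.205],frame(7.1,30))
print(frame(7.1,0).as_matrix())
E
```

```text
TCP target [ 0.478  -0.3505  0.25  ] shift(now axes) [-584.4717 -723.5087   52.7175] shift(target axes) [ -83.4307 -926.3416   52.7416] rot [  0.0026   0.0024 -33.786 ]
TCP target [ 0.4557 -0.3533  0.244 ] shift(now axes) [-565.7713 -736.0212   58.7452] shift(target axes) [ -23.3823 -926.3416   81.3621] rot [ -8.8402 -29.1153 -33.0023]
[[-0.9923 -0.1236  0.    ]
 [-0.1236  0.9923  0.    ]
 [-0.      0.     -1.    ]]
```

Emit:
play_rows --translation '[[-0.031, -0.038, 0], [-0.031, -0.038, 0], [-0.031, -0.038, 0], [-0.031, -0.038, 0], [-0.031, -0.038, 0], [-0.031, -0.038, 0], [-0.031, -0.038, 0], [-0.031, -0.038, 0], [-0.031, -0.038, 0], [-0.031, -0.038, 0], [-0.031, -0.038, 0], [-0.031, -0.038, 0], [-0.031, -0.038, 0], [-0.031, -0.038, 0.01], [-0.031, -0.038, 0.01], [-0.031, -0.038, 0.01], [-0.031, -0.038, 0.01], [-0.031, -0.038, 0.01], [-0.03, -0.038, 0]]' --delta_rot '[[0, 0, 0], [0, 0, 0], [0, 0, 0], [0, 0, 0], [0, 0, 0], [0, 0, 0], [0, 0, 0], [0, 0, 0], [0, 0, 0], [0, 0, 0], [0, 0, 0], [0, 0, 0], [0, 0, 0], [0, 0, 0], [0, 0, 0], [0, 0, 0], [0, 0, 0], [0, 0, 0], [0, 0, 0]]' --grip '[1, 1, 1, 1, 1, 1, 1, 1, 1, 1, 1, 1, 1, 1, 1, 1, 1, 1, 1]' --squeeze 40

```text
clock: 4.12
tool_pos: [0.4817, -0.3522, 0.2519]
eef_rot: [0.231, 0.973, 0.0, -0.001]
contact_force: [0.9, -0.0, -0.5]
opening: 0.998
finger_force: 0.0
```

Emit:
play_rows --translation '[[0, 0, 0], [0, 0, 0], [0, 0, 0], [0, 0, 0], [0, 0, 0], [0, 0, 0], [0, 0, 0], [0, 0, 0]]' --delta_rot '[[0, 0, -8.45], [0, 0, -8.45], [0, 0, -8.45], [0, 0, -8.45], [0, -10, 0], [0, -10, 0], [0, -10, 0], [0, 0, 0]]' --grip '[1, 1, 1, 1, 1, 1, 1, 1]'

```text
clock: 5.12
tool_pos: [0.4783, -0.3521, 0.2509]
eef_rot: [-0.057, 0.965, 0.017, 0.256]
contact_force: [0.0, -1.3, -0.8]
opening: 1.002
finger_force: 0.0
```

Run:
```python
from h import *
s=r.get_state();print(s["clock"],s["q"],tool()[0],tool()[1].as_matrix())
im=r.snapshot("wrist");k=r.get_calibration("wrist");cv2.imwrite("pics/w1.png",im)
for d in r.look_for("wrist","case"):print(d)
for d in r.silhouettes("wrist","case")[:2]:
    m=d["pixels"].astype(np.uint8);cs=max(cv2.findContours(m,0,2)[0],key=len)[:,0,:]
    P=np.array([atz("wrist",p,.028,k)[:2] for p in cs])*1000;print(d["confidence"],m.sum(),cv2.minAreaRect(P.astype(np.float32)))
plan([.478,-.3505,.205],frame(7.1,30))
```

```text
5.125 [ 1.1204  0.7467 -0.6635  1.9838  0.4175  0.1606  1.9729] [ 0.4783 -0.3521  0.2509] [[-0.8625 -0.1196  0.4917]
 [-0.1023  0.9928  0.062 ]
 [-0.4955  0.0032 -0.8686]]
{'point': [0.482, -0.344, 0.0291], 'confidence': 0.88}
0.72 11819 ((496.96661376953125, -347.72369384765625), (98.91643524169922, 60.435508728027344), 6.966817378997803)
TCP target [ 0.4557 -0.3533  0.244 ] shift(now axes) [28.7024  0.7336 -5.6804] shift(target axes) [28.7012  0.6895 -5.6918] rot [-0.0028 -0.0229  0.0886]
```

Run:
```python
from h import *
p,q=tool(); F=frame(7,20)
plan([.477,-.3502,.09],F); plan([.477,-.3502,.024],F)
print(F.inv().apply([0,0,-.066]))
```

```text
TCP target [ 0.4617 -0.3521  0.1323] shift(now axes) [79.1748  1.2647 94.1388] shift(target axes) [ 61.6712   1.1    106.4322] rot [0.0317 9.9771 0.1789]
TCP target [ 0.4617 -0.3521  0.0663] shift(now axes) [112.1519   1.3186 151.3096] shift(target axes) [ 84.2445   1.1    168.4519] rot [0.0317 9.9771 0.1789]
[ 0.0226 -0.      0.062 ]
```

Emit:
play_rows --translation '[[0, 0, 0], [0.02, 0, 0.035], [0.02, 0, 0.035], [0.022, 0.001, 0.037], [0.007, 0, 0.02], [0.007, 0, 0.02], [0.008, 0, 0.021], [0, 0, 0], [0, 0, 0]]' --delta_rot '[[0, 10, 0], [0, 0, 0], [0, 0, 0], [0, 0, 0], [0, 0, 0], [0, 0, 0], [0, 0, 0], [0, 0, 0], [0, 0, 0]]' --grip '[1, 1, 1, 1, 1, 1, 1, 1, 1]'

```text
clock: 6.4
tool_pos: [0.4601, -0.3531, 0.1004]
eef_rot: [-0.063, 0.984, 0.016, 0.165]
contact_force: [-0.0, -0.5, 0.5]
opening: 1.0
finger_force: 0.0
```

Run:
```python
from h import *
print(r.get_state()["q"])
plan([.477,-.3502,.024],frame(7,20))
```

```text
[ 0.9354  0.9538 -0.418   1.9908  1.3279  0.0843  1.1025]
TCP target [ 0.4617 -0.3521  0.0663] shift(now axes) [ 9.478   0.3883 32.8236] shift(target axes) [ 9.9943  0.7663 32.6634] rot [ 0.7335 -0.8991  0.2422]
```

Emit:
play_rows --translation '[[0, 0, 0], [0, 0, 0], [0, 0, 0]]' --delta_rot '[[0, 6, 0], [0, 6, 0], [0, 0, 0]]' --grip '[1, 1, 1]'

```text
clock: 6.78
tool_pos: [0.4618, -0.353, 0.099]
eef_rot: [-0.064, 0.995, 0.009, 0.073]
contact_force: [0.3, 0.3, -0.1]
opening: 0.998
finger_force: 0.0
```

Run:
```python
from h import *
print(r.get_state()["q"])
plan([.474,-.3506,.0225],frame(7,8))
```

```text
[ 1.0068  1.0117 -0.6789  1.8879  1.1093  0.512   1.3056]
TCP target [ 0.4678 -0.3514  0.0671] shift(now axes) [-1.4425  0.5615 32.538 ] shift(target axes) [-1.6646  0.8779 32.5204] rot [0.5411 0.3988 0.3387]
```

Emit:
play_rows --translation '[[-0.001, 0.001, 0.016], [-0.001, 0, 0.0165], [0, 0, 0], [0, 0, 0], [0, 0, 0], [0, 0, 0], [0, 0, 0], [0, 0, 0], [0, 0, 0]]' --delta_rot '[[0.5, 0.4, 0.3], [0, 0, 0], [0, 0, 0], [0, 0, 0], [0, 0, 0], [0, 0, 0], [0, 0, 0], [0, 0, 0], [0, 0, 0]]' --grip '[1, 1, 1, -1, -1, -1, -1, -1, -1]' --squeeze 45

```text
clock: 7.9
tool_pos: [0.4656, -0.3518, 0.0661]
eef_rot: [-0.061, 0.996, 0.004, 0.068]
contact_force: [0.7, 1.3, 0.2]
opening: 0.678
finger_force: 44.9
```

Emit:
play_rows --translation '[[0, 0, -0.03], [0, 0, -0.04], [0, 0, -0.05], [0, 0, -0.05], [0, 0, 0], [0, 0, 0], [0, 0, 0], [0, 0, 0], [0, 0, 0], [0, 0, 0], [0, 0, 0], [0, 0, 0], [0, 0, 0], [0, 0, 0]]' --delta_rot '[[0, 0, 0], [0, 0, 0], [0, 0, 0], [0, 0, 0], [0, 10, 0], [0, 10, 0], [0, 10, 0], [0, 10, 0], [0, 10, 0], [0, 10, 0], [0, 10, 0], [0, 10, 0], [0, 10, 0], [0, 0, 0]]' --grip '[-1, -1, -1, -1, -1, -1, -1, -1, -1, -1, -1, -1, -1, -1]'

```text
clock: 9.65
tool_pos: [0.4421, -0.3544, 0.2309]
eef_rot: [-0.048, 0.762, -0.04, -0.644]
contact_force: [0.1, -0.3, -1.1]
opening: 0.672
finger_force: 44.9
```

Run:
```python
from h import *
s=r.get_state();print(s["q"],s["opening"],s["contact_force"],tool()[1].as_matrix())
```

```text
[ 0.4066  1.2436 -0.0839  1.1488  0.5973  2.0881  1.8986] 0.672191482467041 [ 0.1048 -0.2989 -1.0898] [[-0.1653 -0.1254 -0.9782]
 [-0.0217  0.9921 -0.1235]
 [ 0.986   0.0008 -0.1667]]
```

Run:
```python
from h import *
F=frame(7.2,-82.2)
plan([.549,-.170,.12],F);plan([.549,-.170,.0745],F); print(F.inv().apply([0,0,-.0455]))
```

```text
TCP target [ 0.5932 -0.1644  0.1261] shift(now axes) [-132.3896  169.423  -153.8301] shift(target axes) [-127.3673  169.5121 -157.918 ] rot [0.0051 1.7965 0.0455]
TCP target [ 0.5932 -0.1644  0.0806] shift(now axes) [-177.2529  169.3867 -146.2448] shift(target axes) [-172.4463  169.5121 -151.7429] rot [0.0051 1.7965 0.0455]
[-0.0451  0.      0.0062]
```

Emit:
play_rows --translation '[[0, 0.028, -0.026], [0, 0.028, -0.026], [0, 0.028, -0.026], [0, 0.028, -0.026], [0, 0.028, -0.026], [0, 0.029, -0.025], [-0.025, 0, 0], [-0.025, 0, 0], [-0.025, 0, 0], [-0.025, 0, 0], [-0.025, 0, 0], [0, 0, 0], [0, 0, 0]]' --delta_rot '[[0, 0, 0], [0, 0, 0], [0, 0, 0], [0, 0, 0], [0, 0, 0], [0, 0, 0], [0, 0, 0], [0, 0, 0], [0, 0, 0], [0, 0, 0], [0, 0, 0], [0, 1.8, 0], [0, 0, 0]]' --grip '[-1, -1, -1, -1, -1, -1, -1, -1, -1, -1, -1, -1, -1]'

```text
clock: 11.28
tool_pos: [0.5357, -0.1921, 0.128]
eef_rot: [-0.055, 0.756, -0.044, -0.651]
contact_force: [0.4, -0.4, -1.4]
opening: 0.676
finger_force: 44.9
```

Run:
```python
from h import *
s=r.get_state();print(s["q"],s["opening"],s["contact_force"])
F=frame(7.2,-82.2)
plan([.549,-.170,.0745],F)
im=r.snapshot("scene");cv2.imwrite("pics/s2.png",cv2.resize(im[130:330,100:380],(784,560),interpolation=2))
```

```text
[-0.0926  1.5783  0.7774  0.9067 -0.0874  2.0894  2.3079] 0.675525770783036 [ 0.4363 -0.3547 -1.3821]
TCP target [ 0.5932 -0.1644  0.0806] shift(now axes) [-55.9063  19.1601 -53.1684] shift(target axes) [-55.1273  20.2802 -53.5648] rot [-0.7772  0.6852  0.4088]
```

View pics/s2.png

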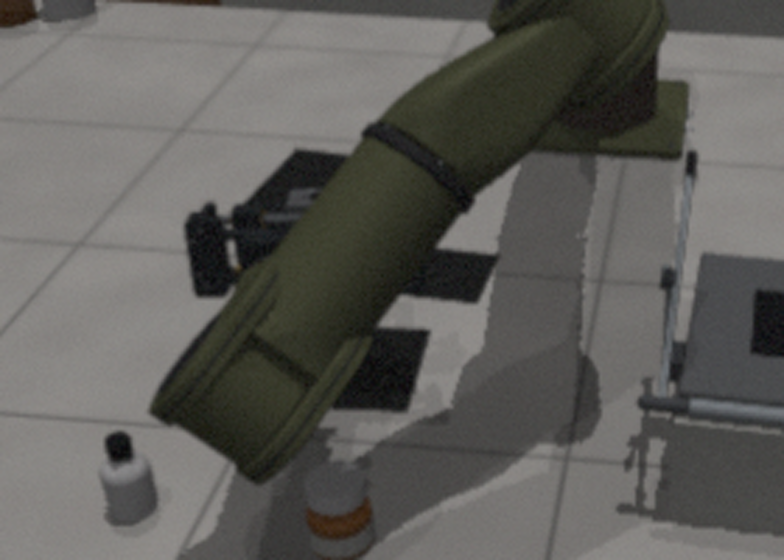

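The scene view shows the case held, with the wrist link hanging over the jar (crop 340, 510). q6 is at its limit, so this backward approach won't work. I'll fit the kinematics from the recorded poses and look for a better heading.

```bash
cat > kin.py <<'E'
from h import *
from scipy.optimize import least_squares
import itertools
D=[([-1.071,.689,-.195,1.565,.157,.902,-.215],[.2805,.5579,.3019],[.2308,.973,-.0009,-.0001]),
([1.1204,.7467,-.6635,1.9838,.4175,.1606,1.9729],[.4783,-.3521,.2509],[-.057,.965,.017,.256]),
([.9354,.9538,-.418,1.9908,1.3279,.0843,1.1025],[.4601,-.3531,.1004],[-.063,.984,.016,.165]),
([1.0068,1.0117,-.6789,1.8879,1.1093,.512,1.3056],[.4618,-.353,.099],[-.064,.995,.009,.073]),
([.4066,1.2436,-.0839,1.1488,.5973,2.0881,1.8986],[.4421,-.3544,.2309],[-.048,.762,-.04,-.644]),
([-.0926,1.5783,.7774,.9067,-.0874,2.0894,2.3079],[.5357,-.1921,.128],[-.055,.756,-.044,-.651])]
def fk(q,P,s,pts=False):
    a=P[:7]; o=P[7:].reshape(-1,3); T=R.identity(); p=np.zeros(3); L=[]
    for i in range(7):
        p=p+T.apply(o[i]); L.append(p); ax='z' if i%2==0 else 'y'
        T=T*R.from_euler(ax,s[i]*q[i]+a[i])
    p=p+T.apply(o[7]); L.append(p)
    return (p,T,np.array(L)) if pts else (p,T)
def build(v): 
    P=np.zeros(31);P[0]=v[0];P[6]=v[1];o=P[7:].reshape(8,3)
    o[1]=[v[10],0,v[2]];o[2]=[0,0,0];o[3]=[v[6],v[7],v[3]];o[5]=[v[8],v[9],v[4]];o[6]=[v[11],0,0];o[7]=[0,0,v[5]];return P
if __name__=="__main__":
    best=[]
    for s in itertools.product([1,-1],repeat=6):
        s=(-1,)+s
        for b in (0,np.pi/2,np.pi,-np.pi/2):
            f=lambda v:np.concatenate([np.r_[(lambda pt:np.r_[(pt[0]-D_[1])*5,(pt[1].inv()*R.from_quat(D_[2])).as_rotvec()])(fk(D_[0],build(v),s))] for D_ in D]+[.01*v[6:]])
            res=least_squares(f,np.r_[0,b,.33,.4,.4,.2,0,0,0,0,0,0]); best.append((res.cost,s,res.x))
    best.sort(key=lambda t:t[0])
    for b in best[:4]: print(b[0],b[1],b[2])
    import pickle;pickle.dump(best[0],open("kin.pkl","wb"))
    for D_ in D: p,T=fk(D_[0],build(best[0][2]),best[0][1]);print((p-D_[1])*1000,np.degrees((T.inv()*R.from_quat(D_[2])).magnitude()))
E
python3 kin.py
```

```text
0.0008407673350130341 (-1, 1, -1, 1, -1, 1, -1) [-0.0146  1.5612  0.3484  0.5676  0.3559  0.2587 -0.0117 -0.0327  0.0089
 -0.0028 -0.0049 -0.004 ]
0.000840767335013038 (-1, 1, -1, 1, -1, 1, -1) [-0.0146  1.5612  0.3484  0.5676  0.3559  0.2587 -0.0117 -0.0327  0.0089
 -0.0028 -0.0049 -0.004 ]
0.0008407673350130424 (-1, -1, -1, -1, -1, -1, -1) [-3.1562 -1.5804  0.3484  0.5676  0.3559  0.2587  0.0117  0.0327 -0.0089
  0.0028  0.0049  0.004 ]
0.0008407673350130506 (-1, 1, -1, 1, -1, 1, -1) [-0.0146  1.5612  0.3484  0.5676  0.3559  0.2587 -0.0117 -0.0327  0.0089
 -0.0028 -0.0049 -0.004 ]
[-1.9423 -0.4249  1.7605] 0.3264628491200076
[ 0.0346  0.7587 -1.3094] 0.4226103851707371
[-0.767  -0.1522  1.8394] 0.3258464864653363
[ 2.5467 -0.7879 -1.9278] 0.2831413699697445
[ 0.3272 -1.2009 -2.5961] 0.8964120945651348
[-0.5933  1.5538  2.2334] 0.9721417484841373
```

```bash
cat > ik.py <<'E'
from kin import *
import pickle
_,S,V=pickle.load(open("kin.pkl","rb"));PP=build(V)
lo=np.array([-3.01,-.46,-1.47,.13,-1,.04,-2.66]);hi=np.array([3.01,2.08,1.51,2.56,4.14,2.09,2.66])
def ik(p,Rt,q0,m=.08,w=.01):
    f=lambda q:(lambda t:np.r_[(t[0]-p)*10,(t[1].inv()*Rt).as_rotvec()*3,w*(q-q0)])(fk(q,PP,S))
    s=least_squares(f,np.clip(q0,lo+m+.01,hi-m-.01),bounds=(lo+m,hi-m)); t=fk(s.x,PP,S,True)
    return s.x,np.linalg.norm(t[0]-p)*1000,np.degrees((t[1].inv()*Rt).magnitude()),t[2]
E
python3 - <<'E'
from ik import *
q0=np.array(r.get_state()["q"]); rng=np.random.default_rng(0)
for yaw in range(-180,180,20):
    F=frame(yaw,-82.2); h=F.as_matrix()[:,2]*0; c=np.array([np.cos(np.radians(yaw)),np.sin(np.radians(yaw)),0])
    p=np.array([.5413,-.171,.0745])+.0076*c-.045*F.as_matrix()[:,2]
    b=[]
    for k in range(8):
        g=q0 if k==0 else rng.uniform(lo+.1,hi-.1)
        x,e,a,L=ik(p,F,g,w=.003)
        if e<5 and a<2: b.append((np.abs(x-q0).max(),x,L))
    b.sort(key=lambda t:t[0])
    for t in b[:2]: print(yaw,t[0].round(2),t[1].round(2),"wrist",t[2][5].round(3),"elbow",t[2][3].round(2))
E
```

```text
-160 4.89 [ 1.57  2.   -1.32  2.24  3.05  0.41 -2.58] wrist [ 0.252 -0.28   0.114] elbow [-0.03 -0.5   0.09]
-140 1.82 [ 1.44  1.68 -1.05  1.95 -0.92  0.31  1.26] wrist [ 0.305 -0.368  0.12 ] elbow [ 0.04 -0.56  0.26]
-120 1.31 [ 1.1   1.43 -0.54  1.66 -0.92  1.03  1.19] wrist [ 0.386 -0.437  0.119] elbow [ 0.22 -0.51  0.42]
-120 1.31 [ 1.1   1.43 -0.54  1.66 -0.92  1.03  1.19] wrist [ 0.386 -0.437  0.119] elbow [ 0.22 -0.51  0.42]
-100 1.13 [ 0.78  1.41 -0.12  1.35 -0.92  1.56  1.18] wrist [ 0.486 -0.474  0.119] elbow [ 0.36 -0.42  0.45]
-100 1.13 [ 0.78  1.41 -0.12  1.35 -0.92  1.56  1.18] wrist [ 0.486 -0.474  0.119] elbow [ 0.36 -0.42  0.45]
-80 1.09 [ 0.55  1.49  0.19  1.05 -0.92  1.97  1.22] wrist [ 0.593 -0.475  0.119] elbow [ 0.46 -0.33  0.41]
-80 1.09 [ 0.55  1.49  0.19  1.05 -0.92  1.97  1.22] wrist [ 0.593 -0.475  0.119] elbow [ 0.46 -0.33  0.41]
-60 1.62 [ 0.74  1.61 -0.81  0.78 -0.08  2.01  0.69] wrist [ 0.687 -0.438  0.121] elbow [ 0.39 -0.41  0.31]
-60 1.62 [ 0.74  1.61 -0.81  0.78 -0.08  2.01  0.69] wrist [ 0.687 -0.438  0.121] elbow [ 0.39 -0.41  0.31]
40 0.32 [-0.35
[... 505 characters left out ...]
 1.4  -0.44  1.6   1.31  1.89  1.59] wrist [0.595 0.132 0.12 ] elbow [ 0.56 -0.01  0.44]
100 1.39 [-0.55  1.42  0.3   1.9   1.3   1.1   1.48] wrist [0.488 0.132 0.12 ] elbow [0.49 0.26 0.45]
100 1.43 [-0.5   1.4   0.21  1.9   1.34  1.2   1.46] wrist [0.488 0.132 0.12 ] elbow [0.5  0.23 0.46]
120 1.88 [-0.56  1.49  0.29  2.18  1.79  1.21  1.  ] wrist [0.389 0.097 0.119] elbow [0.49 0.27 0.41]
120 1.88 [-0.29  1.43 -0.1   2.18  1.8   1.63  1.13] wrist [0.389 0.097 0.119] elbow [0.54 0.12 0.44]
140 2.23 [-0.32  1.58  0.11  2.41  2.14  1.82  0.8 ] wrist [0.307 0.029 0.119] elbow [0.55 0.14 0.36]
140 2.24 [-0.17  1.55 -0.08  2.41  2.15  2.01  0.96] wrist [0.307 0.029 0.119] elbow [0.56 0.05 0.37]
```

Run:
```python
from ik import *
q=np.array(r.get_state()["q"]);p0,R0=tool()
# tgt
F=frame(-100,-82.2); c=np.array([np.cos(np.radians(-100)),np.sin(np.radians(-100)),0])
pt=np.array([.5413,-.171,.0745])+.0076*c-.045*F.as_matrix()[:,2]; print("target",pt)
for via in ([.45,-.33,.25],[.45,-.25,.22],[.50,-.25,.22]):
    via=np.array(via); x=q.copy(); bad=0;mx=0
    way=[(p0+(via-p0)*t,7,R0) for t in np.linspace(0,1,6)]+[(via,y,frame(y,-82)) for y in range(0,-101,-10)]+[(via+(pt-via)*t,-100,F) for t in np.linspace(.1,1,8)]
    for k,(p,y,G) in enumerate(way):
        xn,e,a,L=ik(p,G,x,m=.01,w=.02); mx=np.abs(xn-x).max()
        print(y,p.round(2),xn.round(2),round(e,1),round(a,1),"dq",mx.round(2),"wrist",L[5].round(2)) if (k%3==0 or a>2) else 0
        x=xn
```

```text
target [ 0.5322 -0.2224  0.0806]
7 [ 0.54 -0.19  0.13] [-0.1   1.58  0.78  0.91 -0.08  2.08  2.31] 0.0 0.0 dq 0.01 wrist [ 0.79 -0.15  0.17]
7 [ 0.48 -0.27  0.2 ] [-0.03  1.46  0.82  1.1   0.05  1.93  2.42] 0.0 0.0 dq 0.05 wrist [ 0.74 -0.24  0.24]
0 [ 0.45 -0.33  0.25] [0.08 1.41 0.86 1.1  0.08 1.98 2.47] 0.0 0.0 dq 0.13 wrist [ 0.71 -0.33  0.29]
-20 [ 0.45 -0.33  0.25] [ 0.2   1.37  0.78  1.11 -0.06  2.08  2.29] 25.2 5.0 dq 0.24 wrist [ 0.67 -0.39  0.3 ]
-30 [ 0.45 -0.33  0.25] [ 0.38  1.25  0.39  1.15 -0.06  2.08  1.89] 38.8 7.6 dq 0.4 wrist [ 0.64 -0.43  0.31]
-40 [ 0.45 -0.33  0.25] [ 0.67  1.2  -0.17  1.15 -0.06  2.08  1.35] 40.6 7.9 dq 0.56 wrist [ 0.61 -0.47  0.31]
-50 [ 0.45 -0.33  0.25] [ 0.91  1.27 -0.64  1.12 -0.07  2.08  0.9 ] 29.4 5.8 dq 0.46 wrist [ 0.58 -0.51  0.3 ]
-60 [ 0.45 -0.33  0.25] [ 1.04  1.36 -0.9   1.07 -0.07  2.08  0.63] 10.7 2.1 dq 0.27 wrist [ 0.56 -0.55  0.29]
-90 [ 0.45 -0.33  0.25] [ 1.23  1.31 -0.88  1.27 -0.29  1.68  0.56] 0.0 0.0 dq 0.17 wrist [ 0.45 -0.59  0.29]
-100 [ 0.47 -0.31  0.21] [ 1.26  1.35 -0.87  1.39 -0.35  1.43  0.6 ] 0.0 0.0 dq 0.04 w
[... 1966 characters left out ...]
.1 dq 0.48 wrist [ 0.68 -0.36  0.28]
-40 [ 0.5  -0.25  0.22] [ 0.7   1.3  -0.54  1.09 -0.07  2.08  0.99] 26.2 5.2 dq 0.42 wrist [ 0.67 -0.41  0.27]
-60 [ 0.5  -0.25  0.22] [ 0.88  1.38 -0.8   1.06 -0.16  2.    0.67] 0.0 0.0 dq 0.09 wrist [ 0.63 -0.47  0.26]
-90 [ 0.5  -0.25  0.22] [ 1.09  1.31 -0.79  1.36 -0.39  1.52  0.65] 0.0 0.0 dq 0.17 wrist [ 0.5  -0.51  0.26]
-100 [ 0.51 -0.24  0.19] [ 1.14  1.34 -0.78  1.46 -0.46  1.31  0.7 ] 0.0 0.0 dq 0.03 wrist [ 0.46 -0.5   0.23]
-100 [ 0.52 -0.23  0.13] [ 1.11  1.43 -0.77  1.41 -0.44  1.29  0.73] 0.0 0.0 dq 0.03 wrist [ 0.47 -0.48  0.17]
-100 [ 0.53 -0.22  0.08] [ 1.07  1.51 -0.75  1.35 -0.41  1.27  0.76] 0.0 0.0 dq 0.03 wrist [ 0.48 -0.47  0.12]
```

Emit:
play_rows --translation '[[0.021, -0.009, 0.015], [0.021, -0.009, 0.015], [0.021, -0.01, 0.016], [0.021, -0.01, 0.016], [0.021, -0.009, 0.015], [0, 0, 0], [0, 0, 0], [0, 0, 0], [0, 0, 0]]' --delta_rot '[[0, 0, 0], [0, 0, 0], [0, 0, 0], [0, 0, 0], [0, 0, 0], [0, -10, 0], [0, -10, 0], [0, -10, 0], [0, 0, 0]]' --grip '[-1, -1, -1, -1, -1, -1, -1, -1, -1]'

```text
clock: 12.45
tool_pos: [0.4517, -0.2524, 0.2237]
eef_rot: [-0.063, 0.899, -0.029, -0.431]
contact_force: [1.0, -0.9, -0.9]
opening: 0.675
finger_force: 44.9
```

Emit:
play_rows --translation '[[0, 0, 0], [0, 0, 0], [0, 0, 0], [0, 0, 0], [0, 0, 0], [0, 0, 0], [0, 0, 0], [0, 0, 0], [0, 0, 0], [0, 0, 0], [0, 0, 0], [0, 0, 0], [0, 0, 0]]' --delta_rot '[[-7, 0, 5.9], [-7, 0, 5.9], [-7, 0, 5.9], [-7, 0, 5.9], [-7, 0, 5.9], [-7, 0, 5.9], [-7, 0, 5.9], [-7, 0, 5.9], [-7, 0, 5.9], [-7, 0, 5.9], [-7, 0, 5.9], [-7, 0, 5.9], [0, 0, 0]]' --grip '[-1, -1, -1, -1, -1, -1, -1, -1, -1, -1, -1, -1, -1]'

```text
clock: 14.08
tool_pos: [0.4515, -0.2514, 0.2213]
eef_rot: [0.706, 0.568, 0.32, -0.276]
contact_force: [0.1, -0.1, -0.2]
opening: 0.674
finger_force: 44.9
```

Run:
```python
from h import *
s=r.get_state();print(s["q"],s["opening"],tool()[1].as_matrix())
F=frame(-100,-82.2);plan([.540,-.1785,.1145],F)
```

```text
[ 0.4867  0.9781  0.4903  1.7477 -0.9979  1.4608  1.3512] 0.6743359073371088 [[ 0.1488  0.9791  0.1387]
 [ 0.626  -0.2019  0.7532]
 [ 0.7655 -0.0252 -0.643 ]]
TCP target [ 0.5323 -0.2224  0.1206] shift(now axes) [-46.9206  75.7542  97.8001] shift(target axes) [-94.0001  74.4948  55.8536] rot [ 0.9347 32.2057 -2.016 ]
```

Emit:
play_rows --translation '[[0, 0, 0], [0, 0, 0], [0, 0, 0], [0, 0, 0], [0, 0.025, 0.019], [0, 0.025, 0.019], [0, 0.025, 0.018], [-0.031, 0, 0], [-0.031, 0, 0], [-0.032, 0, 0], [0, 0, 0], [0, 0, 0]]' --delta_rot '[[0.2, 8, -0.5], [0.2, 8, -0.5], [0.2, 8, -0.5], [0.3, 8.2, -0.5], [0, 0, 0], [0, 0, 0], [0, 0, 0], [0, 0, 0], [0, 0, 0], [0, 0, 0], [0, 0, 0], [0, 0, 0]]' --grip '[-1, -1, -1, -1, -1, -1, -1, -1, -1, -1, -1, -1]'

```text
clock: 15.58
tool_pos: [0.5333, -0.2229, 0.1186]
eef_rot: [0.579, 0.486, 0.501, -0.422]
contact_force: [-0.8, -0.4, -0.8]
opening: 0.678
finger_force: 44.9
```

Run:
```python
from h import *
s=r.get_state();print(s["q"],s["opening"],tool()[1].as_matrix()[2])
F=frame(-100,-82.2);plan([.540,-.1785,.0745],F)
a=r.snapshot("scene");b=r.snapshot("top")
cv2.imwrite("pics/s3.png",np.hstack([cv2.resize(a[180:320,140:300],(400,350),interpolation=2),cv2.resize(b[170:310,340:500],(400,350),interpolation=2)]))
```

```text
[ 0.7562  1.3428 -0.0977  1.3962 -0.9624  1.5743  1.1805] 0.6783327642782897 [ 0.9898 -0.0016 -0.1423]
TCP target [ 0.5323 -0.2224  0.0806] shift(now axes) [-37.5853  -1.1013   5.7206] shift(target axes) [-37.6209  -1.1619   5.4691] rot [-0.1095  0.3798 -0.076 ]
```

View pics/s3.png

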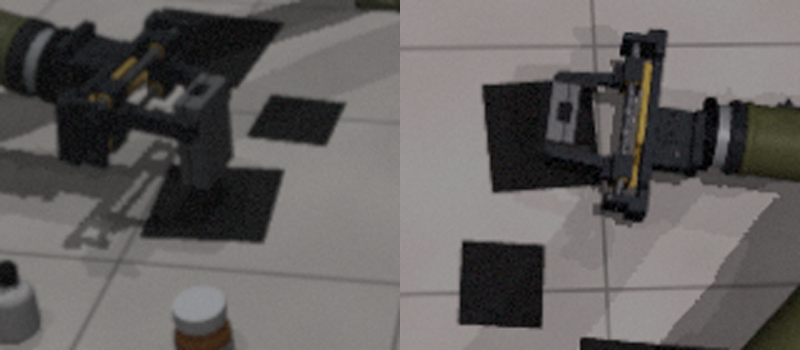

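The case is held upright over the 120 mm mat: scene crop (205, 130), top crop (570, 120). I'll lower it now.

Emit:
play_rows --translation '[[-0.012, 0, 0.002], [-0.012, 0, 0.002], [-0.009, -0.001, 0.001], [-0.002, 0, 0], [-0.001, 0, 0], [0, 0, 0]]' --delta_rot '[[0, 0.4, 0], [0, 0, 0], [0, 0, 0], [0, 0, 0], [0, 0, 0], [0, 0, 0]]' --grip '[-1, -1, -1, -1, -1, -1]'

```text
clock: 16.42
tool_pos: [0.5324, -0.2232, 0.0829]
eef_rot: [0.578, 0.484, 0.504, -0.423]
contact_force: [-0.2, -0.1, -1.1]
opening: 0.676
finger_force: 44.9
```

Emit:
play_rows --translation '[[-0.001, 0, 0], [-0.001, 0, 0], [0, 0, 0]]' --delta_rot '[[0, 0, 0], [0, 0, 0], [0, 0, 0]]' --grip '[-1, -1, -1]'

```text
clock: 16.8
tool_pos: [0.5326, -0.2234, 0.0823]
eef_rot: [0.577, 0.483, 0.505, -0.423]
contact_force: [-1.3, -1.0, 5.1]
opening: 0.676
finger_force: 44.9
```

Emit:
play_rows --translation '[[-0.001, 0, 0], [0, 0, 0]]' --delta_rot '[[0, 0, 0], [0, 0, 0]]' --grip '[-1, -1]'

```text
clock: 17.05
tool_pos: [0.5326, -0.2234, 0.0821]
eef_rot: [0.576, 0.483, 0.505, -0.424]
contact_force: [-1.0, -1.9, 8.6]
opening: 0.679
finger_force: 44.9
```

Emit:
play_rows --translation '[[0, 0, 0], [0, 0, 0], [0, 0, 0]]' --delta_rot '[[0, 0, 0], [0, 0, 0], [0, 0, 0]]' --grip '[-1, -1, -1]' --squeeze 4

```text
clock: 17.42
tool_pos: [0.5332, -0.2234, 0.0816]
eef_rot: [0.576, 0.483, 0.505, -0.423]
contact_force: [1.1, -1.1, 6.0]
opening: 0.678
finger_force: 4.0
```

Emit:
play_rows --translation '[[0, 0, 0], [0, 0, 0], [0, 0, 0], [0, 0, 0], [0, 0, 0]]' --delta_rot '[[0, 0, 0], [0, 0, 0], [0, 0, 0], [0, 0, 0], [0, 0, 0]]' --grip '[0.45, 0.6, 0.8, 1, 1]'

```text
clock: 18.05
tool_pos: [0.5322, -0.2236, 0.0796]
eef_rot: [0.578, 0.484, 0.504, -0.423]
contact_force: [0.4, 0.2, -0.4]
opening: 1.0
finger_force: 0.0
```

Emit:
play_rows --translation '[[0, 0, -0.02], [0, 0, -0.03], [0, 0, -0.04], [0, 0, -0.04], [0, 0, 0]]' --delta_rot '[[0, 0, 0], [0, 0, 0], [0, 0, 0], [0, 0, 0], [0, 0, 0]]' --grip '[1, 1, 1, 1, 1]'

```text
clock: 18.68
tool_pos: [0.5085, -0.3536, 0.097]
eef_rot: [0.58, 0.484, 0.503, -0.421]
contact_force: [-0.2, 1.0, -0.2]
opening: 1.0
finger_force: 0.0
```

Run:
```python
from h import *
s=r.get_state();print(s["clock"],s["q"],s["opening"],tool()[0])
a=r.snapshot("scene");b=r.snapshot("top")
for c in ["scene","top"]:
  for t in ["case","stain_jar","oil_bottle"]: print(t,[(d["point"],d["confidence"]) for d in r.look_for(c,t)][:2])
cv2.imwrite("pics/s4.png",np.hstack([cv2.resize(a[180:320,140:300],(400,350),interpolation=2),cv2.resize(b[170:310,340:500],(400,350),interpolation=2)]))
```

```text
18.675 [ 0.8811  1.4544 -0.0503  1.0527 -0.8842  1.8066  1.053 ] 1.0003175740465835 [ 0.5085 -0.3536  0.097 ]
case [([0.5681, -0.1611, 0.0611], 0.7), ([0.3678, 0.429, 0.0519], 0.34)]
stain_jar [([0.6095, 0.1182, 0.1631], 0.41)]
oil_bottle [([0.7519, -0.2819, 0.0432], 0.93)]
case [([0.5344, -0.1651, 0.096], 0.81)]
stain_jar []
oil_bottle [([0.7343, -0.2779, 0.0476], 0.52)]
```

View pics/s4.png

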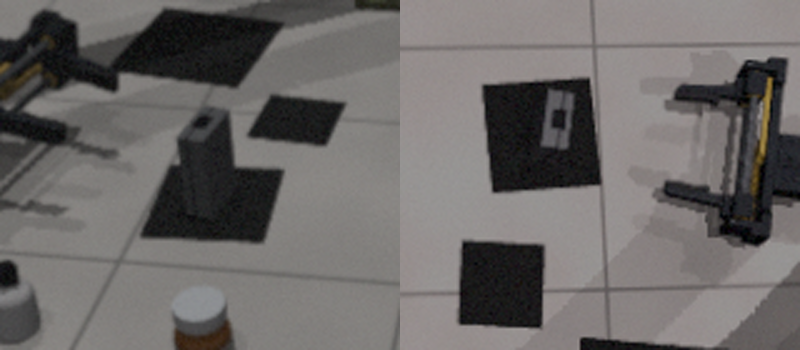

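The case stands upright and free near the middle of the mat (scene crop 205, 165; top crop 558, 120). The jar and bottle haven't moved. Next I'll measure the reader and pointer.

Run:
```python
from h import *
def tri(a,b):
    (e1,d1),(e2,d2)=ray("scene",a),ray("top",b)
    A=np.c_[d1,-d2]; t=np.linalg.lstsq(A,e2-e1,rcond=None)[0]; p,q=e1+t[0]*d1,e2+t[1]*d2
    return (p+q)/2,np.linalg.norm(p-q)*1000
for a,b in [((346.4,185),(286.4,221.5)),((346.4,187),(286.4,220))]: print("tip",*tri(a,b))
A,B=atz("top",(210.3,160),.108),atz("top",(296.7,162.2),.108);print("rod",A,B,"yaw",np.degrees(np.arctan2(-(A-B)[0],(A-B)[1])))
print("tab",atz("top",(241.1,246.3),.109))
im=cv2.imread("pics/top0.png"); g=cv2.cvtColor(im,6).astype(int)
# lid corners from silhouette polygon
r.snapshot("top");d=r.silhouettes("top","lid")[0]["pixels"].astype(np.uint8)
ys,xs=np.nonzero(d)
def edge(cols,side): 
    P=[]
    for c in cols:
        y=np.nonzero(d[:,c])[0]; P.append(atz("top",(c,y.min() if side=="back" else y.max()+1),.108)[:2])
    P=np.array(P);k=np.polyfit(P[:,1],P[:,0],1);return k,P.mean(0)
print("back",edge(range(212,280),"back"));print("front",edge(list(range(208,230))+list(range(252,280)),"front"))
for side in("l","r"):
    P=[]
    for y in range(170,235):
        x=np.nonzero(d[y])[0];P.append(atz("top",(x.min() if side=="l" else x.max()+1,y),.108)[:2])
    P=np.array(P);print(side,np.polyfit(P[:,0],P[:,1],1),P.mean(0))
```

```text
tip [0.5125 0.1182 0.2146] 1.282698335810897
tip [0.5166 0.1184 0.2117] 1.533393893196374
rod [0.6964 0.3164 0.108 ] [0.6861 0.0944 0.108 ] yaw -2.669295815316076
tab [0.4715 0.2353 0.109 ]
back (array([0.0389, 0.6907]), array([0.6995, 0.2256]))
front (array([0.0366, 0.4739]), array([0.4822, 0.2263]))
l [-0.0494  0.3628] [0.5866 0.3338]
r [-0.0476  0.1506] [0.5826 0.1229]
```

Run:
```python
from ik import *
q=np.array(r.get_state()["q"]);p0,R0=tool()
hd=np.array([np.cos(np.radians(-2.6)),np.sin(np.radians(-2.6)),0]);H=np.array([.692,.2285-.004,.102]);
g=lambda th,rad=.226:H-hd*rad*np.cos(th)+np.array([0,0,rad*np.sin(th)])
print("hinge->tab",g(0,.222))
up=p0+[0,0,.22]
way=[(up,frame(-100,-t)) for t in (82,60,40,20,0)]
for t in np.linspace(0,1,8): way.append((up+(np.array([.47,.234,.33])-up)*t,frame(-100+97.4*t,0)))
for z in (.25,.147): way.append((g(0)+[0,0,z-.102],frame(-2.6,0)))
for th in np.linspace(0,.6,5): F=frame(-2.6,-np.degrees(th)); way.append((g(th)-.045*F.as_matrix()[:,2],F))
x=q
for p,F in way:
    xn,e,a,L=ik(p,F,x,m=.02,w=.02);print(p.round(3),xn.round(2),round(e,1),round(a,1),np.abs(xn-x).max().round(2),"wrist",L[5].round(2),"elb",L[3].round(2));x=xn
F=frame(-100,0);print("unused");plan(up,F,0)
```

```text
hinge->tab [0.4702 0.2346 0.102 ]
[ 0.51  -0.35   0.317] [ 0.89  1.12 -0.05  1.19 -0.92  1.93  0.89] 0.0 0.0 0.33 wrist [ 0.46 -0.6   0.36] elb [ 0.29 -0.41  0.6 ]
[ 0.51  -0.35   0.317] [ 0.8   0.98  0.06  1.25 -0.79  1.71  0.91] 0.0 0.0 0.22 wrist [ 0.47 -0.57  0.45] elb [ 0.29 -0.36  0.67]
[ 0.51  -0.35   0.317] [ 0.68  0.86  0.17  1.34 -0.67  1.48  0.9 ] 0.0 0.0 0.24 wrist [ 0.48 -0.51  0.52] elb [ 0.3  -0.29  0.73]
[ 0.51  -0.35   0.317] [ 0.51  0.77  0.3   1.44 -0.53  1.21  0.83] 0.0 0.0 0.26 wrist [ 0.49 -0.43  0.56] elb [ 0.31 -0.21  0.77]
[ 0.51  -0.35   0.317] [ 0.28  0.72  0.47  1.56 -0.38  0.95  0.7 ] 0.0 0.0 0.26 wrist [ 0.51 -0.35  0.58] elb [ 0.33 -0.12  0.79]
[ 0.51  -0.35   0.317] [ 0.28  0.72  0.47  1.56 -0.38  0.95  0.7 ] 0.0 0.0 0.0 wrist [ 0.51 -0.35  0.58] elb [ 0.33 -0.12  0.79]
[ 0.504 -0.266  0.319] [ 0.17  0.65  0.41  1.7  -0.32  0.86  0.8 ] 0.0 0.0 0.14 wrist [ 0.5  -0.26  0.58] elb [ 0.31 -0.08  0.82]
[ 0.499 -0.183  0.321] [ 0.06  0.58  0.35  1.81 -0.27  0.8   0.86] 0.0 0.0 0.12 wrist [ 0.5  -0.18  0.58] elb [ 0.29 -0.05  0.83]
[ 0.493 -0.1    0.323] [-0.
[... 899 characters left out ...]
0.0 0.0 0.0 wrist [0.46 0.23 0.41] elb [0.36 0.18 0.74]
[0.475 0.234 0.18 ] [-0.47  0.8  -0.05  1.83 -0.06  0.64  1.07] 0.0 0.0 0.29 wrist [0.51 0.23 0.44] elb [0.37 0.14 0.75]
[0.49  0.234 0.212] [-0.41  0.81 -0.09  1.68 -0.1   0.92  1.12] 0.0 0.0 0.28 wrist [0.56 0.23 0.46] elb [0.38 0.12 0.75]
[0.508 0.233 0.241] [-0.36  0.84 -0.12  1.51 -0.13  1.19  1.15] 0.0 0.0 0.27 wrist [0.62 0.23 0.48] elb [0.4  0.11 0.73]
[0.531 0.232 0.267] [-0.32  0.9  -0.13  1.33 -0.15  1.46  1.16] 0.0 0.0 0.27 wrist [0.67 0.22 0.48] elb [0.43 0.1  0.71]
unused
TCP target [ 0.51   -0.3498  0.3174] shift(now axes) [217.9844  -0.3105 -29.7107] shift(target axes) [   0.    0. -220.] rot [ -0.0401 -82.2386  -0.0883]
```

Emit:
play_rows --translation '[[0.044, 0, -0.006], [0.044, 0, -0.006], [0.044, 0, -0.006], [0.044, 0, -0.006], [0.044, 0, -0.006], [0, 0, 0], [0, 0, 0], [0, 0, 0], [0, 0, 0], [0, 0, 0], [0, 0, 0], [0, 0, 0], [0, 0, 0], [0, 0, 0]]' --delta_rot '[[0, 0, 0], [0, 0, 0], [0, 0, 0], [0, 0, 0], [0, 0, 0], [0, -10.3, 0], [0, -10.3, 0], [0, -10.3, 0], [0, -10.3, 0], [0, -10.3, 0], [0, -10.3, 0], [0, -10.3, 0], [0, -10.1, 0], [0, 0, 0]]' --grip '[1, 1, 1, 1, 1, 1, 1, 1, 1, 1, 1, 1, 1, 1]'

```text
clock: 20.92
tool_pos: [0.5119, -0.3461, 0.3195]
eef_rot: [0.764, 0.645, 0.001, -0.002]
contact_force: [-0.0, 0.9, -0.4]
opening: 0.999
finger_force: 0.0
```

Emit:
play_rows --translation '[[0.047, -0.0118, -0.001], [0.047, -0.0118, -0.001], [0.047, -0.0118, -0.001], [0.047, -0.0118, -0.001], [0.047, -0.0118, -0.001], [0.047, -0.0118, -0.001], [0.047, -0.0118, -0.001], [0.047, -0.0118, -0.001], [0.047, -0.0118, -0.001], [0.047, -0.0118, -0.001], [0.047, -0.0118, -0.001], [0.047, -0.0118, -0.001], [0, 0, 0]]' --delta_rot '[[0, 0, 0], [0, 0, 0], [0, 0, 0], [0, 0, 0], [0, 0, 0], [0, 0, 0], [0, 0, 0], [0, 0, 0], [0, 0, 0], [0, 0, 0], [0, 0, 0], [0, 0, 0], [0, 0, 0]]' --grip '[1, 1, 1, 1, 1, 1, 1, 1, 1, 1, 1, 1, 1]'

```text
clock: 22.55
tool_pos: [0.4692, 0.2333, 0.331]
eef_rot: [0.765, 0.644, -0.0, -0.003]
contact_force: [-0.0, -0.2, -0.3]
opening: 1.0
finger_force: 0.0
```

Emit:
play_rows --translation '[[0, 0, 0], [0, 0, 0], [0, 0, 0], [0, 0, 0], [0, 0, 0], [0, 0, 0], [0, 0, 0], [0, 0, 0], [0, 0, 0], [0, 0, 0], [0, 0, 0]]' --delta_rot '[[0, 0, -9.7], [0, 0, -9.7], [0, 0, -9.7], [0, 0, -9.7], [0, 0, -9.8], [0, 0, -9.8], [0, 0, -9.8], [0, 0, -9.8], [0, 0, -9.7], [0, 0, -9.7], [0, 0, 0]]' --grip '[1, 1, 1, 1, 1, 1, 1, 1, 1, 1, 1]'

```text
clock: 23.92
tool_pos: [0.4701, 0.2273, 0.3316]
eef_rot: [0.026, 1.0, 0.0, -0.001]
contact_force: [-0.6, 0.2, -0.2]
opening: 1.004
finger_force: 0.0
```

Run:
```python
from h import *
s=r.get_state();print(s["clock"],s["q"],tool()[0]);print(tool()[1].as_matrix())
k=r.get_calibration("wrist");im=r.snapshot("wrist");cv2.imwrite("pics/w5.png",im)
print("expect tab px",proj("wrist",[.4702,.2346,.109],k),"hinge",proj("wrist",[.692,.2245,.108],k),"tip",proj("wrist",[.5145,.1183,.213],k))
```

```text
23.925 [-0.5493  0.5142  0.0181  1.8428 -0.0149  0.7869  0.9951] [0.4701 0.2273 0.3316]
[[-0.9986  0.0526 -0.0028]
 [ 0.0526  0.9986  0.0003]
 [ 0.0028  0.0001 -1.    ]]
expect tab px [331.3674 223.2368] hinge [331.1971 434.9271] tip [148.8405 346.3778]
```

View pics/w5.png

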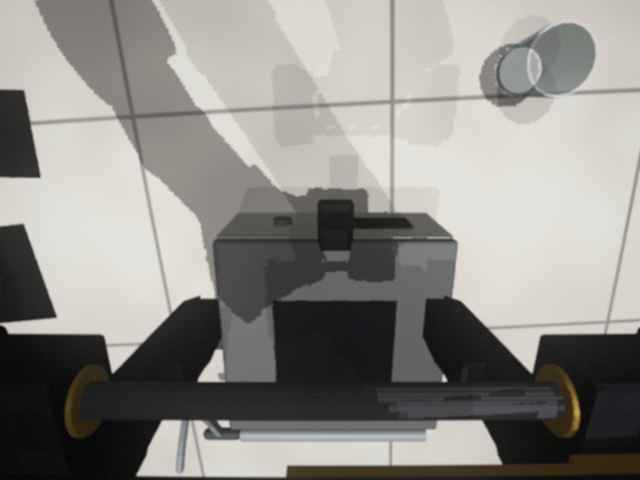

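The wrist view shows the tab at (336, 224) and the lid's front edge level at row 240, spanning columns 215–457. That puts the tab at y ≈ 0.237. I'll descend partway and look again.

Emit:
play_rows --translation '[[0.0045, 0.01, 0.027], [0, 0, 0.028], [0, 0, 0.028], [0, 0, 0.028], [0, 0, 0]]' --delta_rot '[[0, 0, 0], [0, 0, 0], [0, 0, 0], [0, 0, 0], [0, 0, 0]]' --grip '[1, 1, 1, 1, 1]'

```text
clock: 24.6
tool_pos: [0.4645, 0.2387, 0.2192]
eef_rot: [0.025, 1.0, -0.001, -0.003]
contact_force: [-0.0, -0.2, 0.9]
opening: 1.002
finger_force: 0.0
```

Run:
```python
from h import *
print(r.get_state()["clock"],tool()[0],tool()[1].as_matrix()[:,2])
k=r.get_calibration("wrist");im=r.snapshot("wrist");cv2.imwrite("pics/w6.png",im[60:460])
print("expect tab px",proj("wrist",[.4702,.237,.109],k),"front",proj("wrist",[.4532,.237,.109],k),"edges",proj("wrist",[.4702,.222,.109],k)[0],proj("wrist",[.4702,.252,.109],k)[0],"lid front",proj("wrist",[.49,.237,.108],k))
```

```text
24.6 [0.4645 0.2387 0.2192] [-0.0051 -0.0023 -1.    ]
expect tab px [321.1401 286.1813] front [319.5357 257.191 ] edges 294.02415298312695 348.32428243703885 lid front [322.909  317.2953]
```

View pics/w6.png

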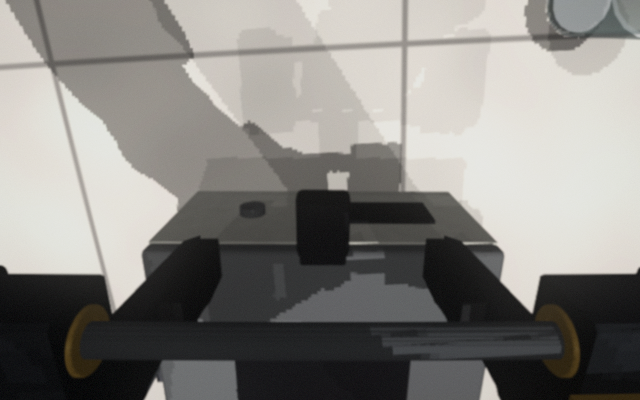

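Emit:
play_rows --translation '[[0, -0.001, 0.024], [0, 0, 0.024], [0, 0, 0.0235], [0, 0, 0], [0, 0, 0], [0, 0, 0], [0, 0, 0], [0, 0, 0], [0, 0, 0], [0, 0, 0], [0, 0, 0]]' --delta_rot '[[0, 0, 0], [0, 0, 0], [0, 0, 0], [0, 0, 0], [0, 0, 0], [0, 0, 0], [0, 0, 0], [0, 0, 0], [0, 0, 0], [0, 0, 0], [0, 0, 0]]' --grip '[1, 1, 1, 1, -1, -1, -1, -1, -1, -1, -1]' --squeeze 20

```text
clock: 26.02
tool_pos: [0.465, 0.2387, 0.1491]
eef_rot: [0.023, 1.0, -0.0, -0.001]
contact_force: [1.0, 0.3, 0.8]
opening: 0.336
finger_force: 20.0
```

Emit:
play_rows --translation '[[0, 0, 0], [0, 0, 0], [-0.0028, 0, -0.0118], [-0.0028, 0, -0.0118], [-0.0028, 0, -0.0118], [-0.0028, 0, -0.0118], [0, 0, 0]]' --delta_rot '[[0, 0, 0], [0, 0, 0], [0, 3, 0], [0, 3, 0], [0, 3, 0], [0, 3, 0], [0, 0, 0]]' --grip '[-1, -1, -1, -1, -1, -1, -1]' --squeeze 50

```text
clock: 26.9
tool_pos: [0.4796, 0.238, 0.1948]
eef_rot: [0.023, 0.994, 0.003, -0.106]
contact_force: [-1.1, -0.6, -4.6]
opening: 0.331
finger_force: 50.0
```

```bash
cat > lid.py <<'E'
from h import *
s=r.get_state();p,q=tool();z=q.as_matrix()[:,2]
hd=np.array([np.cos(np.radians(-2.8)),np.sin(np.radians(-2.8)),0]); v=p-np.array([.692,.2285,.102]); a,b=-(v@hd),v[2]
print(s["clock"],s["contact_force"],s["opening"],s["finger_force"],"tilt",np.degrees(np.arcsin(-z@hd)),"ang by TCP pos",np.degrees(np.arctan2(b,a)-np.arctan2(.0471,.227)),"rad",np.hypot(a,b),np.hypot(.227,.0471),p)
E
python3 lid.py
```

```text
26.9 [-1.0932 -0.6098 -4.5533] 0.3307509680939766 49.99271549284458 tilt 12.138123850520989 ang by TCP pos 11.863008413661895 rad 0.23204039380821118 0.2318348765824504 [0.4796 0.238  0.1948]
```

Emit:
play_rows --translation '[[-0.0028, 0, -0.0117], [-0.0028, 0, -0.0117], [-0.0028, 0, -0.0117], [-0.0028, 0, -0.0117], [-0.0028, 0, -0.0117], [-0.0028, 0, -0.0117], [-0.0028, 0, -0.0117], [0, 0, 0], [0, 0, 0]]' --delta_rot '[[0, 2.95, 0], [0, 2.95, 0], [0, 2.95, 0], [0, 2.95, 0], [0, 2.95, 0], [0, 2.95, 0], [0, 2.95, 0], [0, 0, 0], [0, 0, 0]]' --grip '[-1, -1, -1, -1, -1, -1, -1, -1, -1]'

```text
clock: 28.02
tool_pos: [0.525, 0.2359, 0.2631]
eef_rot: [0.022, 0.959, 0.005, -0.284]
contact_force: [-6.4, -1.8, -2.3]
opening: 0.337
finger_force: 50.1
```

```bash
python3 lid.py
python3 - <<'E'
from h import *
a=r.snapshot("scene");b=r.snapshot("top");w=r.snapshot("wrist")
for c in("scene","top"):print([ (t,[(np.round(d["point"],3).tolist(),round(d["confidence"],2)) for d in r.look_for(c,t)][:1]) for t in("case","stain_jar","oil_bottle","beaker","pointer","pointer_tip")])
cv2.imwrite("pics/s7.png",np.hstack([cv2.resize(a[160:320,300:460],(560,560),interpolation=2),np.vstack([cv2.resize(w,(240,180)),cv2.resize(b[140:260,190:310],(240,240),interpolation=2),np.zeros((140,240,3),np.uint8)])]))
E
```

```text
28.025 [-6.3641 -1.8037 -2.2622] 0.33720748394144207 50.05065746605396 tilt 32.96780269734014 ang by TCP pos 32.21519958291334 rad 0.23215734402592694 0.2318348765824504 [0.525  0.2359 0.2631]
[('case', [([0.563, -0.162, 0.06], 0.78)]), ('stain_jar', [([0.772, -0.116, 0.042], 0.98)]), ('oil_bottle', [([0.748, -0.282, 0.041], 0.73)]), ('beaker', [([0.369, 0.429, 0.054], 0.65)]), ('pointer', [([0.611, 0.123, 0.16], 0.67)]), ('pointer_tip', [([0.611, 0.113, 0.162], 0.51)])]
[('case', [([0.535, -0.166, 0.094], 0.79)]), ('stain_jar', [([0.749, -0.112, 0.064], 0.8)]), ('oil_bottle', [([0.732, -0.28, 0.048], 0.56)]), ('beaker', [([0.351, 0.448, 0.033], 0.96)]), ('pointer', [([0.661, 0.109, 0.124], 0.37)]), ('pointer_tip', [([0.666, 0.111, 0.125], 0.59)])]
```

View pics/s7.png

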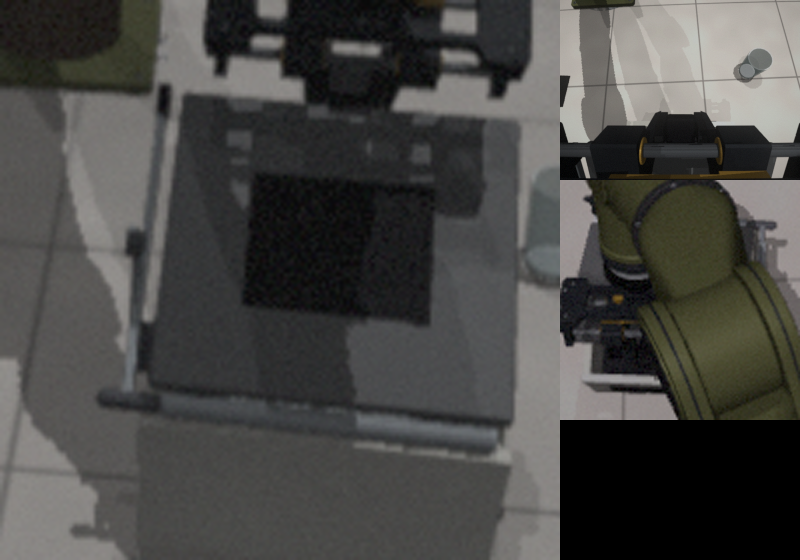

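The scene crop shows the lid raised, with its left edge running (155, 390)→(183, 96), nearly parallel to the pointer (128, 390)→(165, 88). I'll check both angles by projection.

Run:
```python
from h import *
yw=np.radians(-2.6);h=np.array([np.cos(yw),np.sin(yw),0]);y=np.array([-np.sin(yw),np.cos(yw),0])
H=np.array([.692,.2265,.102])
for t in (29,31,33,35,37):
    c,s=np.cos(np.radians(t)),np.sin(np.radians(t)); P=lambda rad,n,yy:H-h*rad*c+np.array([0,0,rad*s])+n*(h*s+np.array([0,0,c]))+yy*y
    print(t,"tip",proj("scene",P(.2,0,-.116)),"lid corner",proj("scene",P(.205,.0065,-.105)),"right",proj("scene",P(.205,.0065,.105)),"pivot",proj("scene",P(0,0,-.116)),"tip top-cam",proj("top",P(.2,0,-.116)))
print("obs tip (347.1,184.6) corner (352.3,187.4) right (448.6,195.1) topcam tip (286.4,221.8)")
```

```text
29 tip [345.8729 191.1144] lid corner [351.0013 188.071 ] right [446.6416 195.9834] pivot [335.7133 272.3895] tip top-cam [286.2733 222.9451]
31 tip [345.8901 189.4432] lid corner [351.0423 186.4149] right [447.3331 194.3374] pivot [335.7133 272.3895] tip top-cam [286.2138 221.0004]
33 tip [345.896  187.8437] lid corner [351.0726 184.8341] right [448.0324 192.7697] pivot [335.7133 272.3895] tip top-cam [286.1596 218.9608]
35 tip [345.8906 186.3187] lid corner [351.0919 183.3316] right [448.739  191.2833] pivot [335.7133 272.3895] tip top-cam [286.1109 216.8284]
37 tip [345.8735 184.8712] lid corner [351.0999 181.9105] right [449.4523 189.8814] pivot [335.7133 272.3895] tip top-cam [286.0677 214.6057]
obs tip (347.1,184.6) corner (352.3,187.4) right (448.6,195.1) topcam tip (286.4,221.8)
```

Run:
```python
from h import *
yw=np.radians(-2.6);h=np.array([np.cos(yw),np.sin(yw),0]);y=np.array([-np.sin(yw),np.cos(yw),0])
H=np.array([.692,.2265,.102])
def P(t,rad,n,yy):
    c,s=np.cos(np.radians(t)),np.sin(np.radians(t)); return H-h*rad*c+np.array([0,0,rad*s])+n*(h*s+np.array([0,0,c]))+yy*y
g0=cv2.cvtColor(cv2.imread("pics/scene0.png"),6).astype(float); r1=r.snapshot("scene"); g1=cv2.cvtColor(r1,6).astype(float)
cv2.imwrite("pics/scene7.png",r1)
for yy in (-.09,-.08,.08,.09):
    for nm,g,ts in (("shut",g0,[0]),("open",g1,[30,33])):
        for t in ts:
            a=proj("scene",P(t,.205,.0065,yy)); c=int(round(a[0])); col=g[:,c-1:c+2].mean(1); lo_=int(a[1])-8
            d=np.diff(col[lo_:lo_+17]); print(nm,yy,t,"pred row",a[1].round(2),"col",c,"prof",lo_,col[lo_:lo_+17].astype(int).tolist())
for nm,g in(("tip0",g0),("tip1",g1)): print(nm);print(g[180:196,343:351].astype(int))
gt=cv2.cvtColor(cv2.imread("pics/top0.png"),6).astype(int); print(gt[208:230,282:292])
```

```text
shut -0.09 0 pred row 219.41 col 356 prof 211 [70, 89, 114, 123, 125, 126, 124, 124, 123, 109, 79, 71, 70, 69, 68, 69, 69]
open -0.09 30 pred row 187.79 col 358 prof 179 [131, 128, 129, 128, 129, 130, 128, 108, 64, 44, 45, 46, 45, 45, 43, 45, 44]
open -0.09 33 pred row 185.39 col 358 prof 177 [137, 136, 131, 128, 129, 128, 129, 130, 128, 108, 64, 44, 45, 46, 45, 45, 43]
shut -0.08 0 pred row 219.79 col 360 prof 211 [60, 64, 67, 89, 115, 124, 126, 126, 123, 112, 86, 71, 70, 71, 68, 70, 72]
open -0.08 30 pred row 188.16 col 362 prof 180 [44, 79, 115, 129, 128, 128, 112, 78, 44, 40, 39, 36, 37, 36, 39, 41, 41]
open -0.08 33 pred row 185.76 col 362 prof 177 [44, 41, 40, 44, 79, 115, 129, 128, 128, 112, 78, 44, 40, 39, 36, 37, 36]
shut 0.08 0 pred row 225.92 col 427 prof 217 [76, 76, 77, 77, 78, 77, 79, 78, 72, 63, 67, 70, 68, 68, 70, 71, 69]
open 0.08 30 pred row 194.19 col 435 prof 186 [137, 136, 135, 135, 135, 133, 121, 88, 53, 43, 45, 44, 41, 38, 39, 39, 40]
open 0.08 33 pred row 191.81 col 436 prof 183 [135, 136, 136, 137, 136, 134, 136, 135, 134, 124, 93, 53, 44, 47, 45, 45, 40]
shu
[... 1731 characters left out ...]
86  89 118]
 [ 85  81  59  18  10  14  49  90  87 113]
 [ 86  82  57  15  12  18  45  85  88 110]
 [ 87  81  50  24  10  13  49  85  87 111]
 [ 84  79  55  22  22  18  51  87  84 111]
 [ 92  81  45  20  12  10  53  85  84 113]
 [ 96  87  39  17  25  27  53  84  81 110]
 [ 98  87  38  19  24  21  56  85  88 113]
 [ 98  86  44  13  14  19  54  86  90 117]
 [ 96  86  48  18   6  32  70  90  93 119]
 [ 91  80  43  42  49  68  87  93  95 115]
 [ 92  76  44  49  72  90  95  94  95 114]
 [ 92  63  42  51  72  96  95  96 106 130]
 [ 90  53  39  55  74  96  96  93 114 141]
 [ 88  46  38  54  72  95  96  91 112 145]
 [ 87  56  48  53  75  96  98  96 112 145]
 [ 86  61  40  55  79  97  94  96 117 142]]
```

The black cap of the pointer, centred on its 200 mm point, gives 33–34° in both cameras. The lid is at about 32.5°. I'll nudge it slightly and let it settle.

Emit:
play_rows --translation '[[-0.0005, 0, -0.003], [0, 0, 0], [0, 0, 0], [0, 0, 0], [0, 0, 0], [0, 0, 0]]' --delta_rot '[[0, 0.7, 0], [0, 0, 0], [0, 0, 0], [0, 0, 0], [0, 0, 0], [0, 0, 0]]' --grip '[-1, -1, -1, -1, -1, -1]'

```text
clock: 29.58
tool_pos: [0.5271, 0.2358, 0.2654]
eef_rot: [0.022, 0.957, 0.006, -0.289]
contact_force: [-6.5, -1.4, -3.0]
opening: 0.333
finger_force: 50.1
```

```bash
python3 lid.py; python3 -c "
from plant import r
print(r.finish_job())"
```

```text
29.575 [-6.5375 -1.3977 -2.9964] 0.33304462436074167 50.05320757627487 tilt 33.640126947028364 ang by TCP pos 32.98400228409551 rad 0.23227854300834075 0.2318348765824504 [0.5271 0.2358 0.2654]
the job is handed in; nothing more can be done
None
```

I handed the job in at about 30 s: the case stands on one of its short thin edges near the middle of the 120 mm mat, released, and the gripper holds the lid at about 33°, in line with the pointer at about 33–34° (both angles from camera and arm readings). The pointer, jar, bottle and beaker looked unmoved in the last pictures.

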